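# Seat the round sample flask in the sprung ring cradle and hold it down

## Task

Lift the round-bottomed sample flask off the free-spinning turntable, set it upright in the ring of the sprung cradle, and press the flask (not the ring itself) down until the ring has reached the bottom of its travel. Finish while still holding the flask pressed down like that, without letting go. Do not knock over the two small vials on the turntable, and leave the bottle and the beaker where they stand.

Things in the scene. Friction and masses are not known exactly. Their poses are not given: they have to be found in the camera images.
- turntable: Low white round turntable, 230 mm across, its flat top 34 mm above the bench; turns freely about its upright axis at the slightest push (no motor, no stop). Origin: on its axis at bench height; z up. A cork ring (60 mm outside, 36 mm inside, 14 mm tall) fixed on its top at +70 mm along its own x axis carries the flask; a hub 24 mm across and 10 mm tall stands at its centre. Two vials stand loose on it, each about 70 mm from the axis and about 120 degrees from the flask.
- flask: Stoppered amber glass flask, 114 mm tall, about 0.13 to 0.25 kg, loose in the turntable's cork ring, upright at the start. Ball-shaped bulb 64 mm across; straight neck 24 mm across from 62 to 98 mm above its lowest point; above it a lip and white stopper 29 mm across from 98 to 114 mm, fixed to the neck. Origin: lowest point of the bulb (42 mm above the bench at the start); z along the neck, upwards.
- flask_bulb (a point): Centre of the flask's ball-shaped bulb, 32 mm above its lowest point.
- flask_neck (a point): Point on the neck's axis 85 mm above the flask's lowest point, a good height to grip.
- cradle: Sprung cradle: white base plate 130 x 150 x 12 mm fixed to the bench, with two upright guide posts at 52 mm either side along its y axis, their tops 90 mm above the bench; the ring slides up and down on them over two coil springs. Origin: centre of the underside; z up.
- ring_mouth (a point): Centre of the cradle's aluminium ring, at the level of its top face, 75 mm above the bench when not pressed; moves with the ring. The ring is 70 mm outside, 48 mm inside and 10 mm thick, with an ear on each side to the posts. With the flask seated in it the bulb's centre is 21 mm above this point, and the bulb's lowest point 11 mm below it.
- ring (a joint): How far the ring is pressed down, m: 0 at the top, 0.028 at the bottom stop. The spring pushes up with about 2.5 N at the top (the flask's own weight presses it by no more than about 1 mm), 350 N per m more on the way, about 12 N at the stop.
- vial_a: Small capped amber vial, 25 mm across, 47 mm tall, standing loose on the turntable. Origin: centre of its underside.
- vial_b: Another vial just like it, on the turntable.
- bottle: Amber bottle with white cap, 56 mm across, 100 mm tall, standing on the bench beyond the work. Origin: centre of its underside.
- beaker: White open beaker, 54 mm across, 60 mm tall, on the bench beyond the work. Origin: centre of its underside.
There are look-alikes about, which are no part of the job. What is shaped like the flask but blue is not meant.

How it is judged:
By the outcome, as a careful person would: the job done as asked, in the order asked, and still so for the second after the job is handed in, while the arm keeps its last pose, push and grip.
It also fails if it takes over 43 s, if anything falls off the work surface, if the arm or the gripper's body presses on something with over 40 N, if the wrist force passes 120 N, or if a joint passes its speed limit or range.

## Robot

A 7-joint arm with a two-finger parallel gripper is mounted at the origin on the work surface. World frame = base frame: x ahead of the robot, y to its left, z up, the work surface at z = 0. Lengths are in m, angles in rad, forces in N, time in s.
With the tool pointing down it reaches from about 0.425 to 0.925 m from the base axis. Payload 6.8 kg.
Tool frame: the origin (TCP) lies midway between the tips of the shut fingers; the grasp point (between the pads) lies 19 mm behind it; x points along the fingers, y is the direction in which the jaws open and shut, and the axes are right-handed (so a half turn about x gives the same grasp; the last joint's range is limited). The gripper opens to 88 mm and grips with 3 to 60 N. Pads are 20 mm wide; open, the fingers measure 115 mm over their backs; the gripper's body (75 mm by 178 mm) begins 61 mm behind the grasp point.
Start: joints at [-1.453, 0.477, 0.022, 1.555, -0.011, 1.109, -0.083], TCP at [0.151, 0.658, 0.223] pointing down, gripper open.
Joint ranges: [-2.96, 2.96], [-0.34, 2.1], [-1.41, 1.46], [0.24, 2.44], [-1.37, 4.51], [0.17, 1.92], [-2.96, 2.96]. Speed limits (rad/s): [2.39, 2.39, 3.14, 3.14, 3.14, 3.14, 3.14].

## Interface

Orientations are given as a unit quaternion [x, y, z, w].
In Python, from workcell import * gives the robot as it stands.
- The arm moves only by the tool move_arm, never from a script. Its arguments are lists of equal length, an entry for each row: "angular": the turn, a rotation vector about the tool's x, y, z in rad, a list of three; "translation": the shift along the tool's x, y, z in mm, a list of three; "jaw": the opening, from 0 (shut) to 1 (fully open). In form: {"angular": [[ax, ay, az], ...], "translation": [[x, y, z], ...], "jaw": [jaw, ...]}. A call has 1 to 12 rows; each row shifts and turns the commanded pose from where the row before left it, along the tool's axes as they then stand; what a row does not reach is not made up. A row lasts 1/8 s, in which the tool goes at most 62.5 mm and 10.7 degrees, less where a joint would pass 70% of its speed; a pose out of reach is approached as far as the arm can. A call with a gripper value outside its range is refused whole. The fingers move at their own pace and stop on an object; "force" is the grip in N (left out, the last holds). Time passes only in rows, so rows that do not move let the fingers close. It gives the time, the measured TCP pose, the force and the opening at its end, in the units of the state.
- sense(): the state, without advancing time (a new reading comes with each control period).
- camera(name): name is "side" or "top"; returns the picture (420x560x3 uint8, blue, green, red); there is no depth.
- camera_params(name): a dict with "fovy" (degrees; the focal length in pixels is half the picture's height over the tangent of half this angle, whatever the lens; pixels are square), "cx", "cy" (the principal point, pixels), "dist_coeffs" ([k1, k2, p1, p2, k3] as OpenCV has them; the pictures are not rectified), "world_from_camera" (4x4, takes a point from camera to world coordinates). Camera axes: x right, y down, z forward; pixel columns grow to the right and rows downward; lengths in m; the calibration is good to about 2 mm. A picture is of the moment at which its call begins. camera_params takes no time and is no camera call.
- hand_in(): hands the job in, once; it reports no verdict.
Trained networks look in the newest picture that a camera, given by its name, has taken for a name from the list of things; names that differ only in an ending like _2 or _b are one class to them, and where a whole thing is asked for, a point or a joint stands for the part that bears it (a point fixed in the world has none). Each returns a list of dicts, best first, with "conf" (0 to 1); they miss things now and then, are a little off and sometimes report something else, mostly with a low value. They report only what shows in the picture. A call takes as long as a camera call. They do not tell look-alikes from the thing itself.
- look_for(camera, query): "bbox" ([centre column, centre row, width, height] as shares, 0 to 1, of the picture: columns of its width, rows of its height, round what is visible of it).
The state is a dict: "time_s": time; "joint_positions": joint angles; "dq": joint speeds; "tau": joint torques, N m; "tool_pos": TCP position; "orientation": TCP orientation; "contact_force": force on the tool from outside, world axes, zero at the start; "wrist_torque": the same for the moment, N m; "gripper_width": finger opening in m.
Only numpy, scipy, OpenCV 4.12 (cv2) and the standard library are available. Lean on these libraries where they do the work, as an engineer would, in place of code of your own. Each camera call takes 0.05 s, during which the arm holds its last target. There are 200 camera calls.

## Working session

There is one attempt and no reset: what is moved stays moved. The work goes in short steps, Python scripts to look and compute and a tool call to move; the robot and the scene stay as the last step left them, time stands still between calls to the robot, and variables do not carry over. Pictures are saved under pics/ and viewed, on a budget of 10 in all, crops included, one or two more only if the job needs it, and the job is handed in when it is done.

Besides the shell and the picture viewer there is one more tool, called after ">>>" by a JSON object that holds its "method" and its "body". move_arm: Moves the arm, as the interface text tells. Its arguments: {"type":"object","properties":{"angular":{"type":"array","items":{"type":"array","items":{"type":"number"}}},"translation":{"type":"array","items":{"type":"array","items":{"type":"number"}}},"jaw":{"type":"array","items":{"type":"number"}},"force":{"type":"number"}},"required":["angular","translation","jaw"]}

```bash
ls; mkdir -p pics; cat > h.py <<'E'
from workcell import *
import numpy as np, cv2
from scipy.spatial.transform import Rotation as R
def K(n):
    p=camera_params(n); f=210/np.tan(np.radians(p["fovy"])/2)
    return np.array([[f,0,p["cx"]],[0,f,p["cy"]],[0,0,1.]]),np.array(p["dist_coeffs"],float),np.array(p["world_from_camera"])
def ray(n,u,v):
    k,d,T=K(n); q=cv2.undistortPoints(np.array([[[u,v]]],float),k,d)[0,0]
    return T[:3,3],T[:3,:3]@np.array([q[0],q[1],1.])
def at_z(n,u,v,z):
    o,r=ray(n,u,v); return o+r*(z-o[2])/r[2]
def proj(n,P):
    k,d,T=K(n); W=np.linalg.inv(T)
    return cv2.projectPoints(np.array(P,float).reshape(-1,1,3),cv2.Rodrigues(W[:3,:3])[0],W[:3,3],k,d)[0][:,0]
def tri(a,b):
    A=np.zeros((3,3));B=np.zeros(3)
    for n,u,v in (a,b):
        o,r=ray(n,u,v); r=r/np.linalg.norm(r); M=np.eye(3)-np.outer(r,r);A+=M;B+=M@o
    return np.linalg.solve(A,B)
E
python3 - <<'E'
from h import *
np.set_printoptions(precision=4,suppress=True)
for n in("side","top"):
    im=camera(n); cv2.imwrite(f"pics/{n}0.png",im); print(n,K(n)[2][:3])
    for q in("turntable","flask","flask_neck","cradle","ring_mouth","vial_a","bottle","beaker"):
        for r in look_for(n,q)[:4]:
            b=r["bbox"]; print(q,round(r["conf"],2),np.round([b[0]*560,b[1]*420,b[2]*560,b[3]*420],1))
s=sense();print(s["time_s"],s["tool_pos"],s["orientation"],R.from_quat(s["orientation"]).as_matrix(),s["gripper_width"])
E
```

```text
pics
side [[-0.9941 -0.0666  0.0857  0.4687]
 [-0.1084  0.6454 -0.7561  0.7495]
 [-0.005  -0.7609 -0.6488  0.75  ]]
turntable 0.63 [253.8 332.6 137.1 112.9]
flask 0.92 [391.1 306.5  38.4  56.2]
flask 0.78 [327.6 231.5  31.4  54.9]
flask 0.74 [277.9 274.6  33.9  57.7]
flask 0.66 [295.2 179.8  60.4  66. ]
flask_neck 0.84 [324.2 230.9  34.8  50.8]
flask_neck 0.71 [390.4 307.   33.7  54.6]
flask_neck 0.61 [277.8 273.5  39.3  58.7]
flask_neck 0.16 [293.8 180.4  61.6  68.1]
cradle 0.67 [294.2 181.9  61.2  67. ]
ring_mouth 0.56 [294.6 173.2  24.9  39.9]
vial_a 0.73 [274.8 345.5  15.3  34.4]
vial_a 0.72 [211.4 310.5  14.8  28.5]
vial_a 0.34 [295.6 172.5  33.   41.3]
bottle 0.61 [193.9 209.3  27.1  46.4]
beaker 0.85 [175.2 257.3  25.4  38.9]
beaker 0.58 [278.9 273.5  36.2  59.1]
top [[-0.0001 -0.9831  0.183   0.3926]
 [-0.9999 -0.002  -0.0114 -0.0268]
 [ 0.0116 -0.1829 -0.9831  0.9571]]
flask 0.83 [274.7 252.2  29.2  29.9]
flask 0.65 [195.2 215.5  31.2  31.1]
flask 0.65 [185.5 310.   30.1  33.2]
flask_neck 0.95 [184.  309.   26.8  31. ]
flask_neck 0.75 [194.9 212.9  31.3  32.8]
flask_neck 0.6 [273.  251.8  27.2  30.4]
cradle 0.74 [359.4 217.9  76.3  72.1]
ring_mouth 0.61 [365.5 211.8  57.1  30.1]
vial_a 0.61 [134.1 214.5  16.8  13.9]
vial_a 0.45 [170.1 162.9  12.7  13.4]
bottle 0.94 [299.3 120.7  26.4  34.1]
bottle 0.74 [366.6 210.6  56.6  31.8]
beaker 0.91 [238.1 120.5  21.7  30.3]
0.9 [0.1511 0.6579 0.2227] [ 0.0797  0.7026 -0.0797  0.7026] [[ 0.      0.2239  0.9746]
 [ 0.      0.9746 -0.2239]
 [-1.      0.     -0.    ]] 0.08806663695378364
```

```bash
python3 - <<'E'
import cv2,numpy as np
a=cv2.imread("pics/side0.png");b=cv2.imread("pics/top0.png")
a=cv2.resize(a[140:400,150:430],None,fx=1.43,fy=1.43*1);b=cv2.resize(b[90:350,100:420],None,fx=1.24,fy=1.43)
b=cv2.resize(cv2.imread("pics/top0.png")[90:350,110:390],None,fx=1.43,fy=1.43)
cv2.imwrite("pics/both.png",np.hstack([a[:,:400],b[:,:400]]))
E
```

```text
(no output)
```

View pics/both.png

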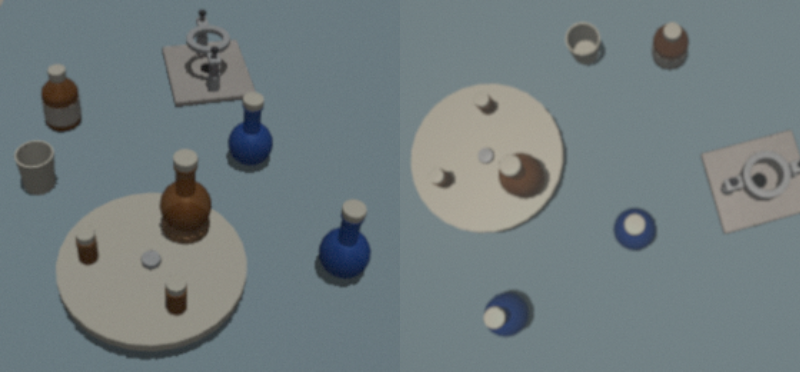

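The amber flask stands on the turntable, at side (279,275) and top (194,212). The two blue look-alikes, at side (328,231) and (391,306) and top (275,252) and (185,310), are not meant. The cradle ring is at side (295,168) and top (366,212). Next I triangulate these points and check them in an enlarged overlay.

```bash
cat > m.py <<'E'
from h import *
np.set_printoptions(precision=4,suppress=True)
def circ(c,r,ax=None):
    t=np.linspace(0,2*np.pi,60); return np.array(c)+r*np.c_[np.cos(t),np.sin(t),0*t]
def sil(n,c,r):  # sphere silhouette
    o=K(n)[2][:3,3]; d=(np.array(c)-o); d/=np.linalg.norm(d); u=np.cross(d,[0.3,1,0.2]);u/=np.linalg.norm(u);v=np.cross(d,u)
    t=np.linspace(0,2*np.pi,60); return np.array(c)+r*(np.outer(np.cos(t),u)+np.outer(np.sin(t),v))
def overlay(im,n,curves,u0,v0,w,h,s):
    c=cv2.resize(im[v0:v0+h,u0:u0+w],None,fx=s,fy=s,interpolation=cv2.INTER_CUBIC)
    for P,col in curves:
        q=((proj(n,P)-[u0,v0]+.5)*s-.5).round().astype(int); cv2.polylines(c,[q.reshape(-1,1,2)],False,col,1)
    return c
E
python3 - <<'E'
from m import *
st=tri(("side",279.4,250.5),("top",187,205));bu=tri(("side",280,284),("top",195.3,211.7))
ri=tri(("side",295.5,168),("top",366.6,212.4));hub=tri(("side",255.6,321),("top",170.8,199))
print(st,bu,ri,hub)
print(at_z("top",187,205,.156),at_z("side",279.4,250.5,.156))
print(at_z("top",195.3,211.7,.074),at_z("side",280,284,.074),at_z("top",366.6,212.4,.075),at_z("side",295.5,168,.075),at_z("top",170.8,199,.044),at_z("side",255.6,321,.044))
f=(at_z("top",195.3,211.7,.074)+at_z("side",280,284,.074))[:2]/2
r=(at_z("top",366.6,212.4,.075)+at_z("side",295.5,168,.075))[:2]/2
h=(at_z("top",170.8,199,.044)+at_z("side",255.6,321,.044))[:2]/2
print("dist",np.hypot(*(f-h)))
G=(0,255,0);Y=(0,255,255)
out=[]
for n,a,b in(("side",(225,235,100,130,4),(260,140,70,60,4)),("top",(150,170,100,130,4),(330,180,70,60,4))):
    im=cv2.imread(f"pics/{n}0.png")
    cu=[(sil(n,[*f,.074],.032),G),(circ([*f,.156],.0145),G),(circ([*f,.140],.0145),Y),(circ([*h,.044],.012),G),(circ([*h,.034],.115),Y),(circ([*r,.075],.035),G),(circ([*r,.075],.024),Y)]
    A=overlay(im,n,cu,*a);B=overlay(im,n,cu,*b)
    out.append(A);out.append(B)
c=np.zeros((600,800,3),np.uint8)
c[:520,:400]=out[0];c[:520,400:]=out[2]
c=np.zeros((560,800,3),np.uint8)
c[:390,:300]=cv2.resize(out[0],(300,390));c[:390,300:600]=cv2.resize(out[2],(300,390));c[:170,600:]=cv2.resize(out[1],(200,170));c[180:350,600:]=cv2.resize(out[3],(200,170))
cv2.imwrite("pics/ov.png",c[:390])
E
```

```text
[0.5379 0.1383 0.1507] [0.538  0.1375 0.068 ] [ 0.5393 -0.2203  0.0644] [0.5726 0.1976 0.0347]
[0.5378 0.1372 0.156 ] [0.5364 0.1439 0.156 ]
[0.5386 0.1363 0.074 ] [0.5358 0.1432 0.074 ] [ 0.5376 -0.218   0.075 ] [ 0.5381 -0.2052  0.075 ] [0.5711 0.1953 0.044 ] [0.571  0.2048 0.044 ]
dist 0.06915365503209328
```

View pics/ov.png

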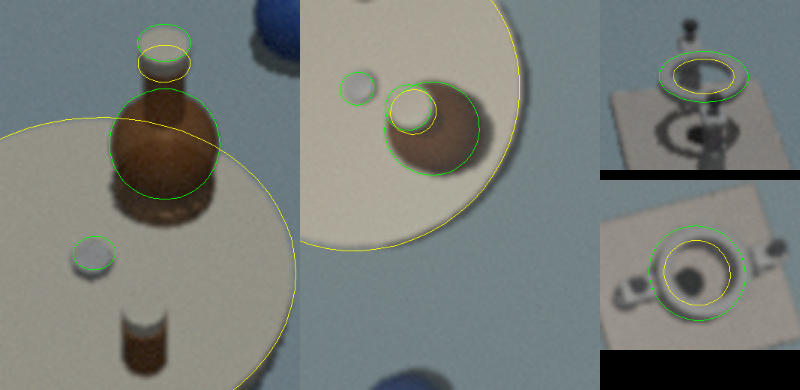

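Overlay check: the model outlines fit the amber flask, hub and ring within about 1–2 px, and the hub-to-flask distance is 69 mm against 70 mm given. The cameras disagree by about 7–12 mm in y, which I'll check against the gripper from close by. Now I move above the flask, then turn the jaws tangential to the turntable.

>>> {"method": "move_arm", "body": {"angular": [[0,0,0],[0,0,0],[0,0,0],[0,0,0],[0,0,0],[0,0,0],[0,0,0],[0,0,0],[0,0,0],[0,0,0],[0,0,0],[0,0,0]], "translation": [[0,-35,41],[0,-35,41],[0,-35,41],[0,-35,41],[0,-35,41],[0,-35,41],[0,-35,41],[0,-35,41],[0,-35,41],[0,-35,41],[0,-35,41],[0,-35,41]], "jaw": [1,1,1,1,1,1,1,1,1,1,1,1]}}

```text
time_s: 2.4
tool_pos: [0.5376, 0.137, 0.223]
orientation: [0.08, 0.702, -0.079, 0.703]
contact_force: [0.8, 0.5, -0.1]
gripper_width: 0.0877
```

>>> {"method": "move_arm", "body": {"angular": [[0.18,0,0],[0.18,0,0],[0.18,0,0],[0.18,0,0],[0.18,0,0],[0.18,0,0],[0.18,0,0],[0.18,0,0],[0.18,0,0],[0.18,0,0],[0.045,0,0]], "translation": [[0,0,0],[0,0,0],[0,0,0],[0,0,0],[0,0,0],[0,0,0],[0,0,0],[0,0,0],[0,0,0],[0,0,0],[0,0,0]], "jaw": [1,1,1,1,1,1,1,1,1,1,1]}}

```text
time_s: 3.78
tool_pos: [0.5366, 0.1386, 0.2227]
orientation: [0.609, 0.36, -0.609, 0.36]
contact_force: [0.0, -1.1, -0.0]
gripper_width: 0.0881
```

```bash
python3 - <<'E'
from m import *
s=sense();M=R.from_quat(s["orientation"]).as_matrix();p=np.array(s["tool_pos"]);print(p,M)
G=(0,255,0);Y=(0,255,255);f=[.5372,.1397];out=[]
for n,a in(("side",(225,180,110,140,3.6)),("top",(145,150,110,140,3.6))):
    im=camera(n);cv2.imwrite(f"pics/{n}1.png",im)
    cu=[(sil(n,[*f,.074],.032),G),(circ([*f,.156],.0145),G)]
    for sg in(1,-1):
        cu.append((np.array([p+M@np.array([0,sg*y,z]) for y,z in((.044,-.01),(.0575,-.01),(.0575,.01),(.044,.01),(.044,-.01))]),Y))
    out.append(overlay(im,n,cu,*a))
    for q in("flask","turntable"):
        for r in look_for(n,q)[:4]:
            b=r["bbox"]; print(n,q,round(r["conf"],2),np.round([b[0]*560,b[1]*420,b[2]*560,b[3]*420],1))
cv2.imwrite("pics/ov1.png",np.hstack(out))
E
```

```text
[0.5366 0.1386 0.2227] [[ 0.0001  0.8763 -0.4818]
 [ 0.0001 -0.4818 -0.8763]
 [-1.      0.0001 -0.0001]]
side flask 0.97 [278.9 271.7  35.8  59. ]
side flask 0.9 [327.4 228.9  32.7  55.6]
side flask 0.69 [391.5 307.2  34.2  57.4]
side turntable 0.93 [252.8 331.6 134.6 112.7]
side turntable 0.71 [274.6 348.6  15.   29.7]
top flask 0.9 [273.3 253.   24.2  31.7]
top flask 0.72 [194.5 213.4  29.2  34.5]
top flask 0.41 [364.2 212.3  53.4  34.3]
top turntable 0.65 [187.4 208.1  73.3  91.6]
top turntable 0.48 [299.  121.9  27.8  34.8]
```

View pics/ov1.png

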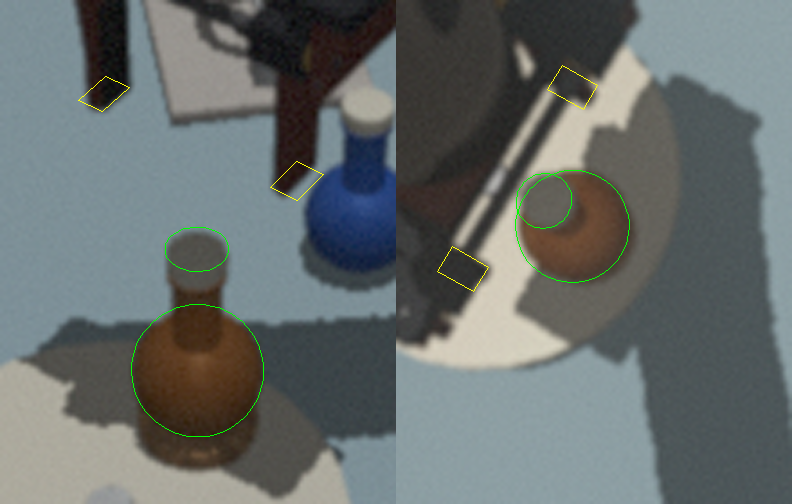

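The fingers sit where the model says in both views, within about 1 px. The flask outline also matches, so the grasp is centred within about 2 mm. I descend and close.

>>> {"method": "move_arm", "body": {"angular": [[0,0,0],[0,0,0],[0,0,0],[0,0,0],[0,0,0],[0,0,0],[0,0,0],[0,0,0]], "translation": [[15,0,-1],[15,0,0],[15,0,0],[15,0,0],[15,0,0],[15,0,0],[15,0,0],[9,0,0]], "jaw": [1,1,1,1,1,1,1,1]}}

```text
time_s: 5.08
tool_pos: [0.5368, 0.1392, 0.1076]
orientation: [-0.608, -0.361, 0.608, -0.361]
contact_force: [1.4, 0.3, 0.6]
gripper_width: 0.0878
```

>>> {"method": "move_arm", "body": {"angular": [[0,0,0],[0,0,0],[0,0,0],[0,0,0],[0,0,0],[0,0,0],[0,0,0],[0,0,0],[0,0,0],[0,0,0],[0,0,0]], "translation": [[0,0,0],[0,0,0],[0,0,0],[0,0,0],[0,0,0],[0,0,0],[0,0,0],[0,0,0],[0,0,0],[0,0,0],[0,0,0]], "jaw": [0.8,0.7,0.6,0.5,0.45,0.4,0.35,0.3,0.26,0.22,0.18], "force": 15}}

```text
time_s: 6.45
tool_pos: [0.5371, 0.1392, 0.1086]
orientation: [-0.608, -0.361, 0.608, -0.361]
contact_force: [0.3, -1.0, 0.2]
gripper_width: 0.0284
```

>>> {"method": "move_arm", "body": {"angular": [[0,0,0],[0,0,0],[0,0,0],[0,0,0]], "translation": [[0,0,0],[0,0,0],[0,0,0],[0,0,0]], "jaw": [0.1,0.0,0.0,0.0], "force": 40}}

```text
time_s: 6.95
tool_pos: [0.5371, 0.1392, 0.1086]
orientation: [-0.608, -0.361, 0.608, -0.361]
contact_force: [0.7, -0.3, -0.5]
gripper_width: 0.0285
```

The width is 28.5 mm but the neck is 24 mm, so the pads may be on the lip. I check from near before lifting.

```bash
python3 - <<'E'
from m import *
s=sense();M=R.from_quat(s["orientation"]).as_matrix();p=np.array(s["tool_pos"]);print(p,M[:,1],s["gripper_width"])
G=(0,255,0);Y=(0,255,255);f=p[:2];out=[]
for n,a in(("side",(235,210,90,115,4.4)),("top",(145,150,90,115,4.4))):
    im=camera(n);cv2.imwrite(f"pics/{n}2.png",im)
    cu=[(sil(n,[*f,.074],.032),G),(circ([*f,.156],.0145),G)]
    for sg in(1,-1):
        cu.append((np.array([p+M@np.array([0,sg*y,z]) for y,z in((.014,-.01),(.0275,-.01),(.0275,.01),(.014,.01),(.014,-.01))]),Y))
    out.append(overlay(im,n,cu,*a))
cv2.imwrite("pics/ov2.png",np.hstack(out))
E
```

```text
[0.5371 0.1392 0.1086] [ 0.8775 -0.4795 -0.    ] 0.028516667726804508
```

View pics/ov2.png

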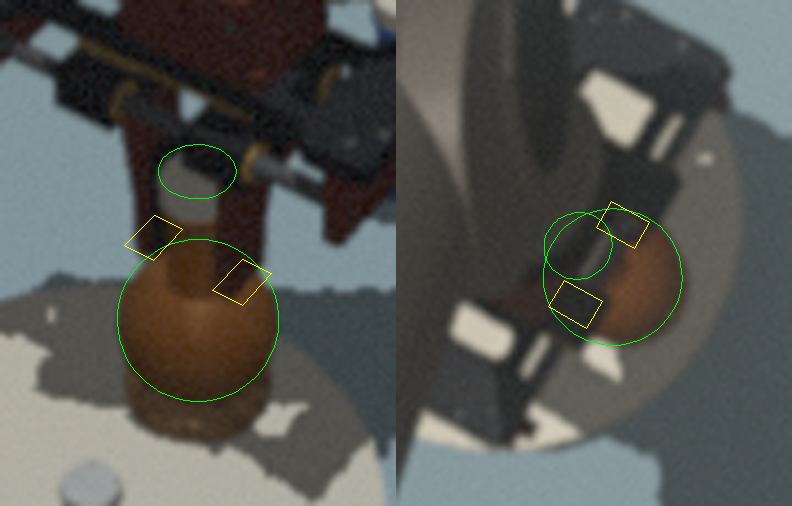

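The side view shows both fingers around the neck, tips just above the bulb. The pads reach 19 mm above the grasp point, so they bear on the 29 mm lip, which explains 28.5 mm. The flask is upright. I lift slowly.

>>> {"method": "move_arm", "body": {"angular": [[0,0,0],[0,0,0],[0,0,0],[0,0,0],[0,0,0],[0,0,0],[0,0,0],[0,0,0],[0,0,0],[0,0,0],[0,0,0]], "translation": [[-2,0,0],[-4,0,0],[-6,0,0],[-8,0,0],[-10,0,0],[-12,0,0],[-14,0,0],[-14,0,0],[-12,0,0],[-6,0,0],[-2,0,0]], "jaw": [0,0,0,0,0,0,0,0,0,0,0], "force": 40}}

```text
time_s: 8.43
tool_pos: [0.5371, 0.1393, 0.199]
orientation: [0.608, 0.361, -0.608, 0.361]
contact_force: [-0.3, 0.1, -1.9]
gripper_width: 0.0284
```

```bash
python3 - <<'E'
from m import *
s=sense();M=R.from_quat(s["orientation"]).as_matrix();p=np.array(s["tool_pos"]);print(p,M[:,1],s["gripper_width"],s["contact_force"])
G=(0,255,0);Y=(0,255,255);f=p[:2];z0=p[2]+.019-.0856;out=[]
for n,a in(("side",(225,160,110,145,3.6)),("top",(125,130,110,145,3.6))):
    im=camera(n);cv2.imwrite(f"pics/{n}3.png",im)
    cu=[(sil(n,[*f,z0+.032],.032),G),(circ([*f,z0+.114],.0145),G),(circ([*f,z0+.098],.0145),Y)]
    out.append(overlay(im,n,cu,*a))
cv2.imwrite("pics/ov3.png",np.hstack(out))
E
```

```text
[0.5371 0.1393 0.199 ] [ 0.8776 -0.4793  0.0001] 0.028391572627842292 [-0.2577  0.0978 -1.9017]
```

View pics/ov3.png

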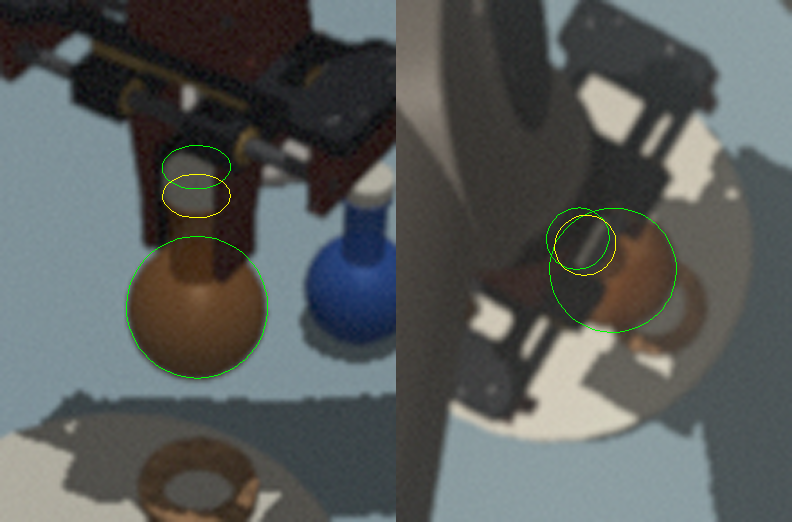

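The flask is lifted clear and upright, and the bulb outline matches the gripper-based prediction in both views. I carry it over the ring.

>>> {"method": "move_arm", "body": {"angular": [[0,0,0],[0,0,0],[0,0,0],[0,0,0],[0,0,0],[0,0,0],[0,0,0],[0,0,0],[0,0,0],[0,0,0],[0,0,0],[0,0,0]], "translation": [[0,3,6],[0,8,15],[0,14,25],[0,18,33],[0,20,37],[0,21,38],[0,21,38],[0,20,37],[0,18,33],[0,14,25],[0,8,15],[0,3,6]], "jaw": [0,0,0,0,0,0,0,0,0,0,0,0]}}

```text
time_s: 10.02
tool_pos: [0.5362, -0.2128, 0.1985]
orientation: [-0.608, -0.36, 0.609, -0.36]
contact_force: [-0.3, -0.7, -1.7]
gripper_width: 0.028
```

```bash
python3 - <<'E'
from m import *
s=sense();M=R.from_quat(s["orientation"]).as_matrix();p=np.array(s["tool_pos"]);print(s["time_s"],p,M[:,1],s["gripper_width"],s["contact_force"])
G=(0,255,0);Y=(0,255,255);f=p[:2];z0=p[2]+.019-.0856;out=[]
r=[.538,-.2115]
for n,a in(("side",(245,80,100,130,4)),("top",(310,140,100,130,4))):
    im=camera(n);cv2.imwrite(f"pics/{n}4.png",im)
    cu=[(sil(n,[*f,z0+.032],.032),G),(circ([*f,z0+.114],.0145),G),(circ([*r,.075],.035),Y),(circ([*r,.075],.024),Y)]
    out.append(overlay(im,n,cu,*a))
cv2.imwrite("pics/ov4.png",np.hstack(out))
E
```

```text
10.025 [ 0.5362 -0.2128  0.1985] [ 0.8767 -0.481  -0.0003] 0.028049343050086637 [-0.2748 -0.6923 -1.7254]
```

View pics/ov4.png

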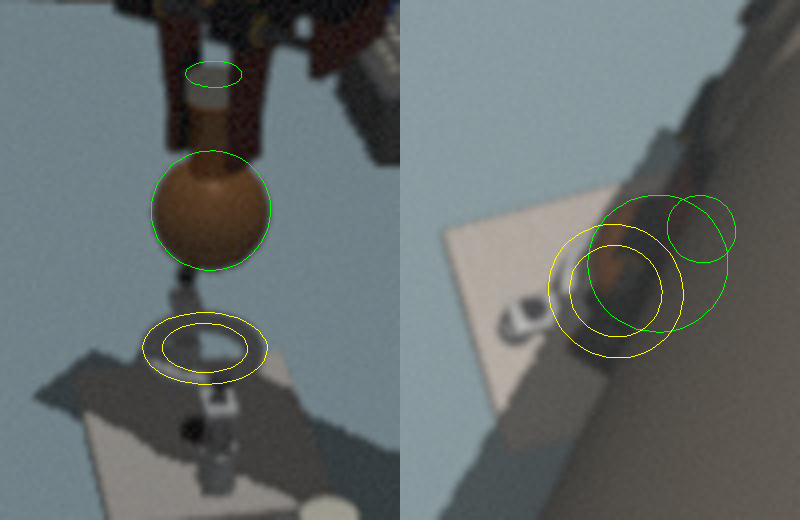

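The flask is about 45 mm above the ring, and the side view matches the prediction. The top view is mostly hidden by the arm. I refine the ring centre numerically from the first, unobstructed pictures.

```bash
python3 - <<'E'
from m import *
ims={n:cv2.GaussianBlur(cv2.imread(f"pics/{n}0.png"),(0,0),.7).astype(np.float32).mean(2) for n in("side","top")}
def samp(n,P):
    q=proj(n,P).astype(np.float32); return cv2.remap(ims[n],q[:,0].reshape(-1,1),q[:,1].reshape(-1,1),cv2.INTER_LINEAR)[:,0]
def score(n,x,y):
    c=[x,y,.075]; mid=np.r_[samp(n,circ(c,.0275)),samp(n,circ(c,.0315))]; 
    return np.mean(mid)-.5*samp(n,circ(c,.019)).mean()-.5*samp(n,circ(c,.040)).mean()-.5*mid.std()
xs=np.arange(.525,.552,.0015);ys=np.arange(-.232,-.192,.0015)
S={n:np.array([[score(n,x,y) for y in ys] for x in xs]) for n in ims}
for n in list(S)+["sum"]:
    A=S[n] if n in S else S["side"]/np.ptp(S["side"])+S["top"]/np.ptp(S["top"])
    i=np.argsort(A.ravel())[::-1][:5]; print(n,[(round(xs[k//len(ys)],4),round(ys[k%len(ys)],4),round(float(A.ravel()[k]),2)) for k in i])
E
```

```text
Traceback (most recent call last):
  File "h.py", line 13, in proj
    k,d,T=K(n); W=np.linalg.inv(T)
          ~^^^
  File "h.py", line 5, in K
    p=camera_params(n); f=210/np.tan(np.radians(p["fovy"])/2)
ValueError: time passes only in moves, steps and waits
```

Too many calls to `camera_params`, so I cache the calibration.

```bash
sed -i 's/^def K(n)/import functools\n@functools.lru_cache\ndef K(n)/' h.py; python3 - <<'E'
from m import *
ims={n:cv2.GaussianBlur(cv2.imread(f"pics/{n}0.png"),(0,0),.7).astype(np.float32).mean(2) for n in("side","top")}
def samp(n,P):
    q=proj(n,P).astype(np.float32); return cv2.remap(ims[n],q[:,0].reshape(-1,1),q[:,1].reshape(-1,1),cv2.INTER_LINEAR)[:,0]
def score(n,x,y):
    c=[x,y,.075]; mid=np.r_[samp(n,circ(c,.0275)),samp(n,circ(c,.0315))]; 
    return np.mean(mid)-.5*samp(n,circ(c,.019)).mean()-.5*samp(n,circ(c,.040)).mean()-.5*mid.std()
xs=np.arange(.525,.552,.0015);ys=np.arange(-.232,-.192,.0015)
S={n:np.array([[score(n,x,y) for y in ys] for x in xs]) for n in ims}
for n in list(S)+["sum"]:
    A=S[n] if n in S else S["side"]/np.ptp(S["side"])+S["top"]/np.ptp(S["top"])
    i=np.argsort(A.ravel())[::-1][:5]; print(n,[(round(float(xs[k//len(ys)]),4),round(float(ys[k%len(ys)]),4),round(float(A.ravel()[k]),2)) for k in i])
r=(.538,-.2115)
out=[]
for n,a in(("side",(262,145,66,55,6)),("top",(334,185,66,55,6))):
    out.append(overlay(cv2.imread(f"pics/{n}0.png"),n,[(circ([*r,.075],.035),(0,255,0)),(circ([*r,.075],.024),(0,255,255))],*a))
cv2.imwrite("pics/ov5.png",np.hstack(out))
E
```

```text
side [(0.54, -0.217, 18.52), (0.5415, -0.217, 17.91), (0.54, -0.2155, 17.65), (0.54, -0.2185, 17.55), (0.5385, -0.217, 17.3)]
top [(0.54, -0.2185, 25.09), (0.5415, -0.217, 24.96), (0.5415, -0.2185, 24.66), (0.54, -0.217, 24.41), (0.543, -0.217, 22.35)]
sum [(0.54, -0.217, 0.77), (0.5415, -0.217, 0.77), (0.54, -0.2185, 0.76), (0.5415, -0.2185, 0.75), (0.5385, -0.2185, 0.68)]
```

View pics/ov5.png

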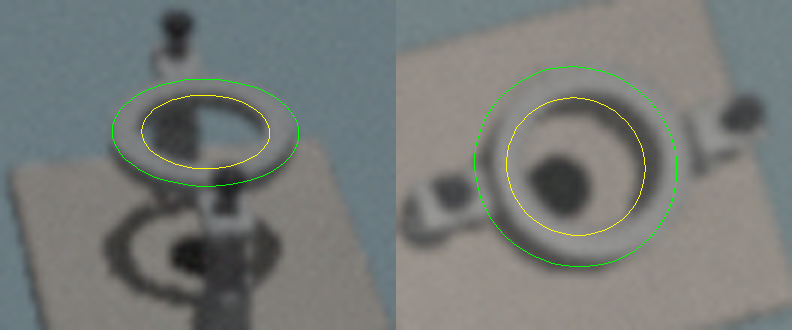

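Both cameras now agree on the ring centre at (0.540, −0.2175), within 1.5 mm. I shift the tool by about +4 mm in x and −5 mm in y, and descend to just above seating.

>>> {"method": "move_arm", "body": {"angular": [[0,0,0],[0,0,0],[0,0,0],[0,0,0],[0,0,0],[0,0,0],[0,0,0],[0,0,0]], "translation": [[0,3,1],[0,3,1],[10,0,0],[15,0,0],[15,0,0],[12,0,0],[7,0,0],[3,0,0]], "jaw": [0,0,0,0,0,0,0,0], "force": 50}}

```text
time_s: 11.12
tool_pos: [0.541, -0.2163, 0.1362]
orientation: [-0.608, -0.361, 0.608, -0.361]
contact_force: [0.0, -0.2, -2.4]
gripper_width: 0.028
```

```bash
python3 - <<'E'
from m import *
s=sense();M=R.from_quat(s["orientation"]).as_matrix();p=np.array(s["tool_pos"]);print(s["time_s"],p,s["gripper_width"],s["contact_force"])
G=(0,255,0);Y=(0,255,255);f=p[:2];z0=p[2]+.019-.0856;out=[]
r=[.5405,-.2175]
for n,a in(("side",(245,110,95,90,4.2)),("top",(320,160,95,90,4.2))):
    im=camera(n);cv2.imwrite(f"pics/{n}5.png",im)
    cu=[(sil(n,[*f,z0+.032],.032),G),(circ([*f,z0+.114],.0145),G),(circ([*r,.075],.035),Y)]
    out.append(overlay(im,n,cu,*a))
cv2.imwrite("pics/ov6.png",np.hstack(out))
E
```

```text
11.125 [ 0.541  -0.2163  0.1362] 0.028003987317610432 [ 0.0116 -0.183  -2.4446]
```

View pics/ov6.png

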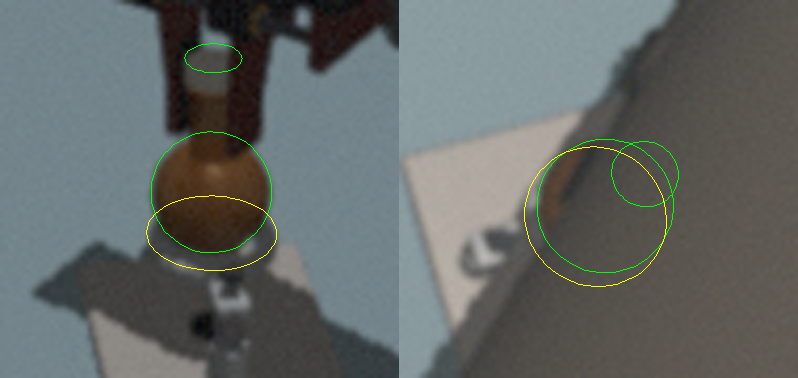

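The bulb is centred over the ring with its bottom already inside the mouth (side view, about (295,156)). The top view shows only an edge of it. I press slowly.

>>> {"method": "move_arm", "body": {"angular": [[0,0,0],[0,0,0],[0,0,0],[0,0,0],[0,0,0],[0,0,0]], "translation": [[2,0,0],[2,0,0],[2,0,0],[2,0,0],[2,0,0],[0,0,0]], "jaw": [0,0,0,0,0,0]}}

```text
time_s: 11.98
tool_pos: [0.5411, -0.2164, 0.1267]
orientation: [0.608, 0.361, -0.608, 0.361]
contact_force: [-0.9, -0.5, 2.2]
gripper_width: 0.0282
```

>>> {"method": "move_arm", "body": {"angular": [[0,0,0],[0,0,0],[0,0,0],[0,0,0],[0,0,0],[0,0,0],[0,0,0],[0,0,0]], "translation": [[2,0,0],[3,0,0],[3,0,0],[3,0,0],[3,0,0],[2,0,0],[1,0,0],[0,0,0]], "jaw": [0,0,0,0,0,0,0,0]}}

```text
time_s: 12.98
tool_pos: [0.5412, -0.2166, 0.1099]
orientation: [0.608, 0.361, -0.608, 0.361]
contact_force: [-1.5, -0.7, 7.6]
gripper_width: 0.0279
```

The force follows the spring law: about 9.7 N at about 20.6 mm. Roughly 7 mm of travel is left.

>>> {"method": "move_arm", "body": {"angular": [[0,0,0],[0,0,0],[0,0,0],[0,0,0],[0,0,0]], "translation": [[2,0,0],[2,0,0],[2,0,0],[1,0,0],[0,0,0]], "jaw": [0,0,0,0,0], "force": 60}}

```text
time_s: 13.6
tool_pos: [0.5412, -0.2167, 0.1032]
orientation: [0.608, 0.36, -0.608, 0.361]
contact_force: [-4.2, -0.3, 9.5]
gripper_width: 0.0278
```

>>> {"method": "move_arm", "body": {"angular": [[0,0,0],[0,0,0],[0,0,0]], "translation": [[1,0,0],[0.5,0,0],[0,0,0]], "jaw": [0,0,0]}}

```text
time_s: 13.98
tool_pos: [0.5413, -0.2172, 0.1027]
orientation: [0.609, 0.36, -0.608, 0.361]
contact_force: [-6.0, 0.4, 16.6]
gripper_width: 0.028
```

The force jumped to about 18.7 N at z = 0.1027, which is the predicted stop height of 0.1026. I add a little margin, hold, and look.

>>> {"method": "move_arm", "body": {"angular": [[0,0,0],[0,0,0],[0,0,0],[0,0,0],[0,0,0],[0,0,0]], "translation": [[0.5,0,0],[0,0,0],[0,0,0],[0,0,0],[0,0,0],[0,0,0]], "jaw": [0,0,0,0,0,0]}}

```text
time_s: 14.72
tool_pos: [0.5413, -0.2174, 0.1025]
orientation: [0.609, 0.36, -0.608, 0.361]
contact_force: [-6.2, 0.4, 21.2]
gripper_width: 0.0282
```

```bash
python3 - <<'E'
from m import *
s=sense();p=np.array(s["tool_pos"]);print(s["time_s"],p,s["gripper_width"],s["contact_force"])
G=(0,255,0);Y=(0,255,255);f=p[:2];z0=.036;r=[.5405,-.2175]
im=camera("side")
A=overlay(im,"side",[(sil("side",[*f,z0+.032],.032),G),(circ([*f,z0+.114],.0145),G),(circ([*r,.047],.035),Y)],255,125,80,90,5)
B=cv2.resize(im[140:420,120:430],None,fx=1.25,fy=1.25);c=np.zeros((450,800,3),np.uint8);c[:A.shape[0],:400]=A;c[:350,400:400+B.shape[1]]=B
cv2.imwrite("pics/ov7.png",c)
E
```

```text
14.725 [ 0.5413 -0.2174  0.1025] 0.028218631812198053 [-6.1704  0.4476 21.2033]
```

View pics/ov7.png

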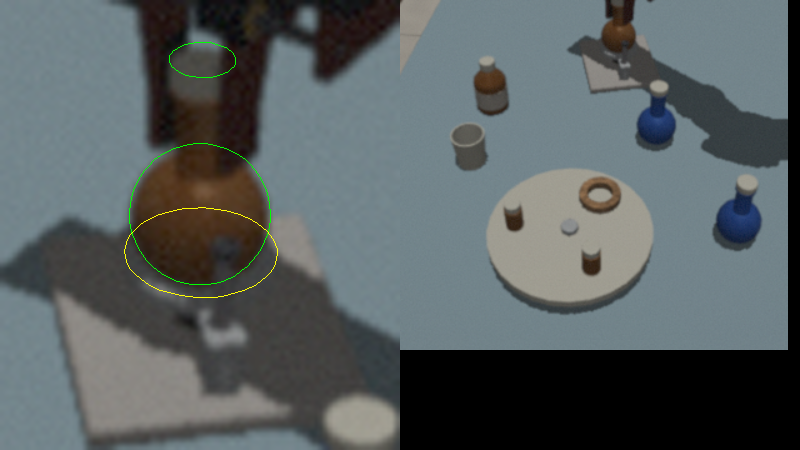

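The ring sits at the predicted bottom position with the flask upright in it. Both vials are standing, and the bottle and beaker have not moved. Handing in.

```bash
python3 -c "
from workcell import *
print(hand_in())"
```

```text
the job is handed in; nothing more can be done
None
```

The amber flask is off the turntable, seated upright in the cradle ring and pressed to the bottom of its travel. I handed in at about 14.7 s, still holding it down with a 60 N grip setting.

**Last checks:**
- **Travel:** the spring force followed its law on the way down. It then jumped to about 21 N measured, or about 23 N with the flask's weight, against about 12 N at the stop. The tool was at z = 0.1025 m; I expected the stop at 0.1026 m.
- **Scene:** the last side picture shows the flask upright in the lowered ring and both vials standing. The bottle and beaker are in place.

**Checks that disagreed or fell short:**
- **Grip width:** the gripper read about 28 mm rather than the neck's 24 mm, because the long pads also bear on the 29 mm lip. No slip showed.
- **Side force:** about 6 N along x remained at the end, probably from a centring error of 1 mm or so.
- **Ring position:** my first estimate of the ring had the cameras about 13 mm apart in y. A refit brought them within 1.5 mm before I lowered the flask.
- **Camera cover:** the arm hid most of the cradle from the top camera, so the final check relies on the side picture, the force and the tool height.

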